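# Clip the drip caddy onto the eye

## Task

First move the drink bottle out of the way: stand it upright on the round plywood bat. Then hang the tile caddy on the closed steel eye (not on the stand with the two open prongs): press its sprung gate down over the eye's front bar until the bar is inside the hook and the gate has snapped shut beneath it, and let it hang there, upright and still. Leave the mug, the brush and the clay lump where they are and do not knock the bottle over.

Things in the scene. Friction and masses are not known exactly. Their poses are not given: they have to be found in the camera images.
- caddy: drip caddy, about 0.35 kg, 199 mm high: aluminium tray 70 (x) x 100 (y) x 40 mm high, tiles in it up to z = 52 mm, above it a snap hook of 10 mm steel bar and on top a wooden grip block. Origin: centre of the tray's underside, z up. The hook lies in the plane y = 0: spine on the -x side (centre line x = -25 mm), arch on top, nose on the +x side, mouth downward, shut by the gate
- caddy_grip (a point): centre of the caddy's dark wooden grip block, at caddy x = 0, y = 0, z = 178 mm; the block is 24 mm (x) by 14 mm (y) by 42 mm high (z = 157 to 199 mm). The arch just below it takes the eye's bar, so fingertips should stay above z = 154 mm
- hook_nose (a point): lower end of the hook's nose (10 mm bar), at caddy x = +22, y = 0, z = 91 mm. Between it and the tiles (z = 52 mm) is a free gap, open to +x, through which a level bar can come in below the gate; the mouth between nose and spine is 36 mm wide
- hook_seat (a point): the point in the caddy's hook where the centre of a 10 mm bar lies when the caddy hangs on it: caddy x = 0, y = 0, z = 144 mm; axes as the caddy's
- caddy_gate (a joint): sprung gate of the hook, a 7 mm bar hinged at the spine (caddy x = -20, z = 94 mm), reaching across the mouth to the nose; 0 = shut, up to 1.4 rad as it is pressed up into the hook. A spring shuts it; a bar pressing from below needs up to about 6 N and gets past it some 40 mm above the hinge, best with the bar's centre at caddy x = 0 to +8 mm; it then snaps shut under the bar
- eye_stand: fixed grey stand: base 90 x 90 x 12 mm, post 22 mm square, 180 mm high; from its head a closed level loop (the eye) of 10 mm steel bar sticks out to the stand's -x at z = 170 mm. Origin: centre of the base on the table. Loop sides at y = -35 and +35 mm. The caddy hangs with its x axis along the stand's: nose inside the loop, spine in front of it
- eye_bar (a point): middle of the eye's front bar (10 mm thick, centre line), at stand x = -90, y = 0, z = 170 mm; axes as the stand's; the bar is straight along y from -25 to +25 mm. Behind it the opening is 60 mm wide and about 65 mm deep
- prong_stand: fixed grey stand of the same size but with two open prongs (10 mm bars at y = -35 and +35 mm, reaching to x = -92 mm at z = 170 mm, tips turned up to z = 195 mm) in place of the eye; not to be used. Origin: centre of the base on the table
- bottle: white drink bottle, round, 59 mm across the body, 138 mm high with its 32 mm wide cap (z = 118 to 137 mm), about 0.2 kg; starts upright in front of the eye. Origin: centre of its underside, z up
- bat: fixed round plywood bat lying on the table, 180 mm across, 12 mm thick. Origin: centre of its underside, so its top is at z = 12 mm
- mug: green and cream mug, 86 mm across, 99 mm high; bystander between the stands. Origin: centre of its underside
- brush: black brush 194 mm long (along its y), 57 mm wide, 37 mm high, lying on the table; bystander. Origin: centre of its underside
- clay_lump: brown lump of clay 57 x 64 x 41 mm on the table; bystander. Origin: centre of its underside

How it is judged:
By the outcome, as a careful person would: the job done as asked, in the order asked, and still so for the second after the job is handed in, with the robot touching nothing.
It also fails if it takes over 66 s, if anything falls off the work surface, if the arm or the gripper's body presses on something with over 40 N, if the wrist force passes 120 N, or if a joint passes its speed limit or range.

## Robot

A 6-joint arm with a two-finger parallel gripper is mounted at the origin on the work surface; the furniture and walls round the work are solid. World frame = base frame: x ahead of the robot, y to its left, z up, the work surface at z = 0. Lengths are in m, angles in rad, forces in N, time in s.
With the tool pointing down it reaches from about 0.375 to 0.975 m from the base axis. Payload 3.8 kg.
Tool frame: the origin (TCP) lies at the very end of the fingers, on their centre line; the grasp point (between the pads) lies 19 mm behind it; z points along the fingers, y is the line along which they close (so a half turn about z gives the same grasp; the last joint's range is limited). The gripper opens to 85 mm and grips with 20 to 120 N. Pads are 22 mm wide; open, the fingers measure 114 mm over their backs; the gripper's body (76 mm by 85 mm) begins 54 mm behind the grasp point. The pads swing forward as they close: fully open they stand 13 mm farther back than shut.
Start: joints at [-1.272, 0.264, 1.604, -0, 1.274, -0.037], TCP at [0.222, -0.637, 0.231] pointing down, gripper open.
Joint ranges: [-2.63, 2.63], [-0.94, 2.18], [0.31, 2.57], [-1.31, 4.45], [0, 2.66], [-2.55, 2.55]. Speed limits (rad/s): [2.57, 2.57, 3.14, 3.14, 3.14, 3.14].

## Interface

Orientations are given as a unit quaternion [x, y, z, w].
In Python, from bench import env, eyes gives the robot as it stands. The module is installed in compiled form; this text tells all that it offers.
- The arm moves only by the tool jog_arm, never from a script. Its argument "commands" is a list of rows, each an object of numbers: "grip": the closure, from 0 (fully open) to 1 (shut); "x", "y", "z": the shift along the world's x, y, z in cm; "ax", "ay", "az": the turn, a rotation vector about the world's x, y, z in rad. In form: [{"grip": .., "x": .., "y": .., "z": .., "ax": .., "ay": .., "az": ..}, ...]. A call has 1 to 10 rows; each row shifts and turns the commanded pose from where the row before left it; what a row does not reach is not made up. A row lasts 1/8 s, in which the tool goes at most 62.5 mm and 10.7 degrees, less where a joint would pass 70% of its speed; a pose out of reach is approached as far as the arm can. A call with a gripper value outside its range is refused whole. The fingers move at their own pace and stop on an object; "grip_force" is the grip in N (left out, the last holds). Time passes only in rows, so rows that do not move let the fingers close. It gives the time, the measured TCP pose, the force, the opening and the grip force at its end, in the units of the state.
- env.sense(): the state, without advancing time (a new reading comes with each control period).
- eyes.read_camera(name): name is "scene" or "top"; returns a dict with "frame" (384x512x3 uint8, red, green, blue), "z_map" (384x512 float32, m along the optical axis (not along the pixel's ray), 0 where there is no reading), "fx", "fy", "cx", "cy" (pixels), "R" (3x3) and "t" (3): a world point X has camera coordinates R X + t. Camera axes: x right, y down, z forward; pixel columns grow to the right and rows downward; lengths in m; the calibration is good to about 2 mm. A picture is of the moment at which its call begins.
- env.hand_in(): hands the job in; it is judged then, once.
The state is a dict: "clock": time; "joints": joint angles; "joint_vel": joint speeds; "tau": joint torques, N m; "eef_pos": TCP position; "tool_rot": TCP orientation; "contact_force": force on the tool from outside, world axes, zero at the start; "wrist_torque": the same for the moment, N m; "grip_width": finger opening in m; "finger_force": force on a finger pad.
Only numpy, scipy, OpenCV 4.12 (cv2) and the standard library are available. Lean on these libraries where they do the work, as an engineer would, in place of code of your own. Each camera call takes 0.05 s, during which the arm holds its last target. There are 200 camera calls.

## Working session

There is one attempt and no reset: what is moved stays moved. The work goes in short steps, Python scripts to look and compute and a tool call to move; the robot and the scene stay as the last step left them, time stands still between calls to the robot, and variables do not carry over. Pictures are saved under pics/ and viewed, at most 10 in all, crops included, and the job is handed in when it is done.

Besides the shell and the picture viewer there is one more tool, called as name([rows], argument=value, ...), one row to a line, values as JSON. jog_arm: Moves the arm, as the interface text tells. Its arguments: {"type":"object","properties":{"commands":{"type":"array","items":{"type":"object","properties":{"grip":{"type":"number"},"x":{"type":"number"},"y":{"type":"number"},"z":{"type":"number"},"ax":{"type":"number"},"ay":{"type":"number"},"az":{"type":"number"}}}},"grip_force":{"type":"number"}},"required":["commands"]}

```bash
mkdir -p pics; cat > h.py <<'E'
import numpy as np, cv2
from bench import env, eyes
def cam(n):
    c=eyes.read_camera(n); z=c["z_map"]; v,u=np.mgrid[:384,:512]
    P=np.stack([(u-c["cx"])/c["fx"]*z,(v-c["cy"])/c["fy"]*z,z],-1)
    W=(P-c["t"])@c["R"]; W[z==0]=np.nan
    return c,W
def save(c,n): cv2.imwrite("pics/"+n,c["frame"][:,:,::-1])
E
python3 - <<'E'
from h import *
ims=[]
for n in("scene","top"):
    c,W=cam(n); ims.append(c["frame"]); np.save(n+".npy",W); print(n,-c["R"].T@c["t"],c["R"][2])
im=np.vstack(ims)
for i,n in enumerate(("scene","top")): cv2.imwrite(f"pics/{n}0.png",cv2.resize(ims[i],(800,600))[:,:,::-1])
s=env.sense();print(s)
E
```

```text
scene [0.01612081 0.65195688 0.8336821 ] [ 0.48338552 -0.60444961 -0.63322911]
top [ 0.45511413 -0.00947743  1.44420841] [ 0.05251486 -0.01666125 -0.99848114]
{'clock': 0.1, 'joints': array([-1.27189706e+00,  2.64690617e-01,  1.60524729e+00, -1.93152906e-06,
        1.27369538e+00, -3.68838771e-02]), 'joint_vel': array([-1.33026067e-03, -7.21443855e-04, -3.43457831e-03,  3.63121914e-04,
       -1.27200231e-05,  5.92282712e-04]), 'tau': array([-1.60490799e-04, -5.16706967e+01, -3.68588483e+01, -9.48028310e-05,
        6.21321058e-03, -7.44447516e-05]), 'eef_pos': array([ 0.22223102, -0.63666651,  0.23007257]), 'tool_rot': array([ 9.85938724e-01,  1.67104133e-01, -1.34202778e-04, -1.01145442e-03]), 'contact_force': array([-0.69422121,  0.55122327, -0.16113305]), 'wrist_torque': array([-0.04990001, -0.01948251, -0.02297764]), 'finger_force': 0.0, 'grip_width': 0.08527332385716324}
```

View pics/scene0.png

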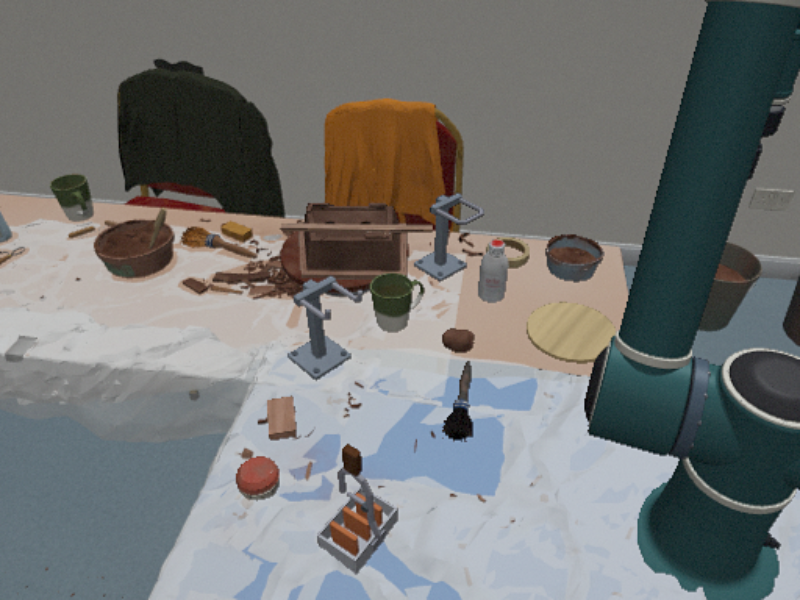

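View pics/top0.png

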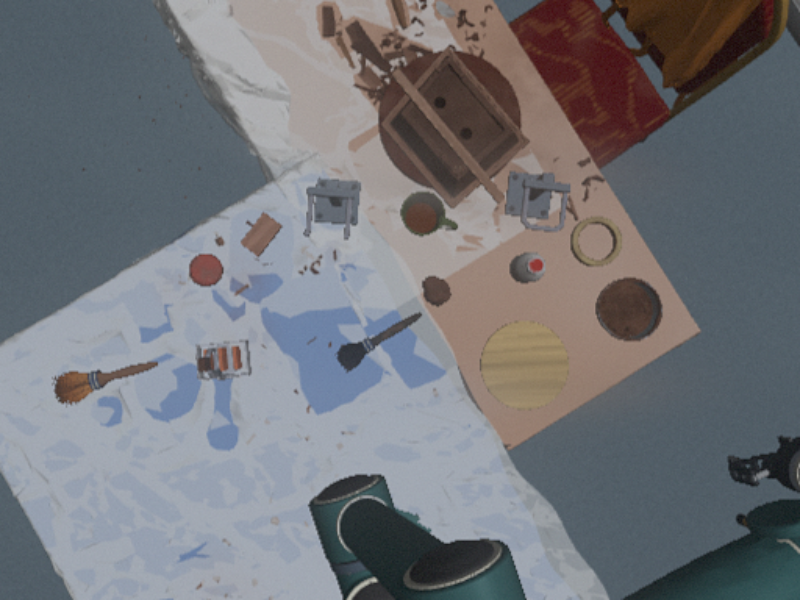

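The scene view shows the closed eye at (455,210), the prongs at (325,300), the bottle at (493,270), the bat at (572,330) and the caddy at (357,510). In the top view, the eye is at (543,205), the prongs at (333,205), the bottle at (528,267), the bat at (524,365) and the caddy at (222,360).

```bash
python3 - <<'E'
from h import *
T=np.load("top.npy");S=np.load("scene.npy")
def reg(W,u0,u1,v0,v1,z0,z1):
    k=.64;A=W[int(v0*k):int(v1*k),int(u0*k):int(u1*k)].reshape(-1,3)
    return A[(A[:,2]>z0)&(A[:,2]<z1)]
def rep(n,A):
    if len(A)<3: print(n,len(A)); return
    r=cv2.minAreaRect((A[:,:2]*1000).astype(np.float32))
    print(n,len(A),"med",np.median(A,0).round(4),"min",A.min(0).round(3),"max",A.max(0).round(3),"rect",np.round(r[0],1),np.round(r[1],1),round(r[2],1))
for n,W,b in(("T",T,(495,590,160,250)),("S",S,(400,495,180,290))):
    rep(n+"eye loop",reg(W,*b,.155,.174)); rep(n+"eye head",reg(W,*b,.174,.2)); rep(n+"eye base",reg(W,*b,.008,.016))
for n,W,b in(("T",T,(505,555,245,290)),("S",S,(470,515,230,310))):
    rep(n+"cap",reg(W,*b,.12,.15)); rep(n+"body",reg(W,*b,.02,.11))
rep("Tbat",reg(T,475,575,310,415,.008,.03))
for n,W,b in(("T",T,(180,260,325,390)),("S",S,(310,405,435,575))):
    rep(n+"grip",reg(W,*b,.16,.21)); rep(n+"hook",reg(W,*b,.06,.15));rep(n+"tray",reg(W,*b,.032,.047));rep(n+"tiles",reg(W,*b,.047,.06))
    rep(n+"gripTop",reg(W,*b,.192,.21))
rep("Tmug",reg(T,395,460,185,240,.05,.2));rep("clay",reg(T,415,460,270,310,.015,.1))
rep("prong",reg(T,300,365,170,245,.1,.3));rep("kiln",reg(T,370,535,40,210,.03,.4));rep("ring",reg(T,570,625,215,270,.01,.1));rep("bowl",reg(T,590,665,270,345,.02,.2))
E
```

```text
Teye loop 230 med [ 0.6651 -0.2894  0.1709] min [ 0.611 -0.348  0.155] max [ 0.717 -0.219  0.174] rect [ 665.7 -283.3] [130.  105.4] 87.5
Teye head 303 med [ 0.691  -0.3096  0.1775] min [ 0.611 -0.353  0.174] max [ 0.717 -0.263  0.185] rect [ 664.9 -308.7] [ 84.1 105.3] 83.9
Teye base 490 med [ 0.6935 -0.3062  0.0112] min [ 0.594 -0.439  0.008] max [ 0.778 -0.243  0.016] rect [ 688.3 -339.4] [192.7 182. ] 87.6
Seye loop 238 med [ 0.6842 -0.2737  0.168 ] min [ 0.611 -0.347  0.155] max [ 0.728 -0.187  0.174] rect [ 683.1 -279. ] [176.9  94.6] 44.3
Seye head 150 med [ 0.6904 -0.3088  0.1774] min [ 0.613 -0.355  0.174] max [ 0.718 -0.266  0.182] rect [ 666.6 -303.9] [ 86.5 105.2] 76.1
Seye base 312 med [ 0.6964 -0.3058  0.0121] min [ 0.655 -0.459  0.008] max [ 0.774 -0.223  0.016] rect [ 704.4 -341.9] [115.2 241.4] 6.8
Tcap 111 med [ 0.5526 -0.2937  0.1364] min [ 0.537 -0.313  0.12 ] max [ 0.567 -0.279  0.144] rect [ 552.8 -295. ] [31.5 31.7] 27.7
Tbody 235 med [ 0.5491 -0.2803  0.0955] min [ 0.526 -0.324  0.021] max [ 0.581 -0.267  0.11 ] rect [ 553.7 -294.5] [54.5 55.4] 81.9
Scap 87 me
[... 1682 characters left out ...]
.137] rect [ 670.3 -104.4] [111.5 102.9] 86.2
clay 270 med [ 0.5146 -0.1161  0.0335] min [ 0.484 -0.147  0.015] max [ 0.544 -0.09   0.045] rect [ 515.9 -117.3] [61.5 53.4] 17.0
prong 428 med [0.684  0.078  0.1774] min [0.604 0.037 0.102] max [0.714 0.127 0.2  ] rect [660.5  82.7] [ 85.4 107.5] 84.2
kiln 7152 med [ 0.8182 -0.1441  0.1337] min [ 0.655 -0.318  0.03 ] max [ 0.989 -0.01   0.185] rect [ 810.3 -157.4] [352.4 280.6] 11.6
ring 437 med [ 0.6094 -0.4469  0.023 ] min [ 0.558 -0.499  0.01 ] max [ 0.665 -0.395  0.031] rect [ 607.2 -445.7] [103.5 101.4] 76.8
bowl 1106 med [ 0.4691 -0.5017  0.0305] min [ 0.406 -0.561  0.02 ] max [ 0.53  -0.43   0.063] rect [ 467.  -496.4] [126.9 127.1] 26.2
```

```bash
python3 - <<'E'
from h import *
T=np.load("top.npy").reshape(-1,3);S=np.load("scene.npy").reshape(-1,3)
for n,W in(("T",T),("S",S)):
    f=lambda x0,x1,y0,y1,z0,z1:W[(W[:,0]>x0)&(W[:,0]<x1)&(W[:,1]>y0)&(W[:,1]<y1)&(W[:,2]>z0)&(W[:,2]<z1)]
    h=f(.34,.43,.295,.32,.062,.085); print(n,"spine",len(h),np.median(h,0).round(4))
    h=f(.34,.43,.295,.32,.09,.12);print("  hook mid x hist",np.histogram(h[:,0],np.arange(.35,.43,.01))[0])
    # hook line y vs x
    h=f(.34,.43,.295,.32,.062,.15); print("  hook dy/dx",np.polyfit(h[:,0],h[:,1],1).round(4))
    t=f(.33,.45,.24,.38,.032,.047);b=cv2.boxPoints(cv2.minAreaRect((t[:,:2]*1000).astype(np.float32)));print("  tray",b.round(0).tolist())
    e=f(.60,.63,-.37,-.24,.16,.185); r=cv2.minAreaRect((e[:,:2]*1000).astype(np.float32)); print("  eyefront",len(e),np.round(e.min(0),3),np.round(e.max(0),3))
    for y in np.arange(-.355,-.26,.01):
        q=f(.595,.64,y,y+.01,.155,.185); 
        if len(q): print("   y%.3f"%(y+.005),len(q),q.min(0).round(3)[0],q.max(0).round(3)[0],q[:,2].max().round(4),np.median(q,0).round(4))
    b=f(.64,.75,-.34,-.24,.009,.016); b=b[(b[:,1]>-.33)]; print("  base",b.min(0).round(3),b.max(0).round(3))
    for x in (.645,.655,.665):
        q=f(x-.005,x+.005,-.38,-.24,.16,.185);print("   sides x",x,np.histogram(q[:,1],np.arange(-.37,-.25,.01))[0], [np.median(q[q[:,1]<-.325,1]).round(4),np.median(q[q[:,1]>-.29,1]).round(4)])
    q=f(.40,.44,.25,.37,.0,.2)
E
```

```text
T spine 6 [0.3611 0.3037 0.0741]
  hook mid x hist [ 0 13  9  9 10  4  3  0]
  hook dy/dx [0.0961 0.2703]
  tray [[345.0, 357.0], [354.0, 255.0], [427.0, 261.0], [418.0, 363.0]]
  eyefront 102 [ 0.611 -0.34   0.165] [ 0.63  -0.264  0.18 ]
   y-0.340 19 0.617 0.64 0.1771 [ 0.6307 -0.3395  0.173 ]
   y-0.330 21 0.611 0.639 0.1796 [ 0.6192 -0.3318  0.1732]
   y-0.320 10 0.611 0.617 0.177 [ 0.614  -0.3199  0.1739]
   y-0.310 15 0.612 0.62 0.18 [ 0.6147 -0.3111  0.1715]
   y-0.300 10 0.614 0.62 0.1776 [ 0.6175 -0.3001  0.1737]
   y-0.290 14 0.614 0.624 0.1795 [ 0.6178 -0.2903  0.1738]
   y-0.280 12 0.615 0.63 0.1785 [ 0.6202 -0.2794  0.1734]
   y-0.270 23 0.617 0.639 0.1791 [ 0.6294 -0.2706  0.1742]
   y-0.260 4 0.63 0.639 0.1768 [ 0.6339 -0.2639  0.1714]
  base [ 0.652 -0.329  0.009] [ 0.749 -0.246  0.016]
   sides x 0.645 [0 0 4 8 0 0 0 0 0 5 8] [np.float64(-0.3392), np.float64(-0.2697)]
   sides x 0.655 [0 0 8 4 0 0 0 0 0 7 4] [np.float64(-0.3412), np.float64(-0.2704)]
   sides x 0.665 [ 0  0  9  3  0  0  0  0  0 10  5] [np.float64(-0.343), np.float64(-0.2723)]
S spine 31 [0.3612 0.308
[... 397 characters left out ...]
 6 0.611 0.619 0.1757 [ 0.6151 -0.3211  0.1727]
   y-0.310 8 0.611 0.618 0.1764 [ 0.6152 -0.3098  0.1728]
   y-0.300 8 0.614 0.621 0.1752 [ 0.6169 -0.299   0.173 ]
   y-0.290 5 0.616 0.621 0.1768 [ 0.6191 -0.2895  0.1719]
   y-0.280 11 0.617 0.625 0.1766 [ 0.6204 -0.2828  0.1734]
   y-0.270 18 0.621 0.639 0.1789 [ 0.6296 -0.2701  0.1728]
   y-0.260 2 0.63 0.636 0.1724 [ 0.633  -0.2636  0.1712]
  base [ 0.661 -0.329  0.009] [ 0.75  -0.264  0.016]
   sides x 0.645 [0 0 2 5 0 0 0 0 0 2 5] [np.float64(-0.3392), np.float64(-0.2686)]
   sides x 0.655 [0 0 3 5 0 0 0 0 0 6 3] [np.float64(-0.3398), np.float64(-0.2709)]
   sides x 0.665 [0 0 7 0 0 0 0 0 0 8 1] [np.float64(-0.343), np.float64(-0.2724)]
```

jog_arm([
  {"grip":0,"x":4.1,"y":4.3,"az":-0.042},
  {"grip":0,"x":4.1,"y":4.3,"az":-0.042},
  {"grip":0,"x":4.1,"y":4.3,"az":-0.042},
  {"grip":0,"x":4.1,"y":4.3,"az":-0.042},
  {"grip":0,"x":4.1,"y":4.3,"az":-0.042},
  {"grip":0,"x":4.1,"y":4.3,"az":-0.042},
  {"grip":0,"x":4.1,"y":4.3,"az":-0.042},
  {"grip":0,"x":4.1,"y":4.1,"az":-0.042},
  {"grip":0},
], grip_force=30)

```text
validation failed for argument at $.co...
```

jog_arm([
  {"grip":0.0,"x":4.1,"y":4.3,"z":0.0,"ax":0.0,"ay":0.0,"az":-0.042},
  {"grip":0.0,"x":4.1,"y":4.3,"z":0.0,"ax":0.0,"ay":0.0,"az":-0.042},
  {"grip":0.0,"x":4.1,"y":4.3,"z":0.0,"ax":0.0,"ay":0.0,"az":-0.042},
  {"grip":0.0,"x":4.1,"y":4.3,"z":0.0,"ax":0.0,"ay":0.0,"az":-0.042},
  {"grip":0.0,"x":4.1,"y":4.3,"z":0.0,"ax":0.0,"ay":0.0,"az":-0.042},
  {"grip":0.0,"x":4.1,"y":4.3,"z":0.0,"ax":0.0,"ay":0.0,"az":-0.042},
  {"grip":0.0,"x":4.1,"y":4.3,"z":0.0,"ax":0.0,"ay":0.0,"az":-0.042},
  {"grip":0.0,"x":4.1,"y":4.1,"z":0.0,"ax":0.0,"ay":0.0,"az":-0.042},
  {"grip":0.0,"x":0.0,"y":0.0,"z":0.0,"ax":0.0,"ay":0.0,"az":0.0},
], grip_force=30)

```text
clock: 1.23
eef_pos: [0.5526, -0.2918, 0.2306]
tool_rot: [1.0, 0.003, -0.0, -0.001]
contact_force: [0.4, -0.2, -0.1]
grip_width: 0.085
finger_force: 0.0
```

jog_arm([
  {"grip":0.0,"x":0.1,"y":-0.3,"z":-5.0,"ax":0.0,"ay":0.0,"az":0.0},
  {"grip":0.0,"x":0.0,"y":0.0,"z":-4.0,"ax":0.0,"ay":0.0,"az":0.0},
  {"grip":0.3,"x":0.0,"y":0.0,"z":-2.0,"ax":0.0,"ay":0.0,"az":0.0},
  {"grip":1.0,"x":0.0,"y":0.0,"z":0.0,"ax":0.0,"ay":0.0,"az":0.0},
  {"grip":1.0,"x":0.0,"y":0.0,"z":0.0,"ax":0.0,"ay":0.0,"az":0.0},
  {"grip":1.0,"x":0.0,"y":0.0,"z":0.0,"ax":0.0,"ay":0.0,"az":0.0},
  {"grip":1.0,"x":0.0,"y":0.0,"z":0.0,"ax":0.0,"ay":0.0,"az":0.0},
  {"grip":1.0,"x":0.0,"y":0.0,"z":0.0,"ax":0.0,"ay":0.0,"az":0.0},
], grip_force=40)

```text
clock: 2.22
eef_pos: [0.5526, -0.299, 0.1232]
tool_rot: [1.0, -0.0, 0.001, 0.001]
contact_force: [-1.0, 0.1, 6.9]
grip_width: 0.0308
finger_force: 40.5
```

jog_arm([
  {"grip":1.0,"x":0.0,"y":0.0,"z":2.0,"ax":0.0,"ay":0.0,"az":0.0},
  {"grip":1.0,"x":-1.0,"y":0.0,"z":2.0,"ax":0.0,"ay":0.0,"az":0.0},
  {"grip":1.0,"x":-3.0,"y":0.0,"z":0.5,"ax":0.0,"ay":0.0,"az":0.0},
  {"grip":1.0,"x":-4.0,"y":0.0,"z":0.0,"ax":0.0,"ay":0.0,"az":0.0},
  {"grip":1.0,"x":-4.0,"y":0.0,"z":0.0,"ax":0.0,"ay":0.0,"az":0.0},
  {"grip":1.0,"x":-4.0,"y":0.0,"z":0.0,"ax":0.0,"ay":0.0,"az":0.0},
  {"grip":1.0,"x":-2.0,"y":0.0,"z":0.0,"ax":0.0,"ay":0.0,"az":0.0},
  {"grip":1.0,"x":-1.0,"y":0.0,"z":0.0,"ax":0.0,"ay":0.0,"az":0.0},
  {"grip":1.0,"x":0.0,"y":0.0,"z":0.0,"ax":0.0,"ay":0.0,"az":0.0},
])

```text
clock: 3.35
eef_pos: [0.3616, -0.2986, 0.1668]
tool_rot: [1.0, -0.0, 0.001, 0.0]
contact_force: [0.3, 0.0, -1.9]
grip_width: 0.0312
finger_force: 40.1
```

```bash
python3 - <<'E'
from h import *
c,W=cam("scene"); save(c,"s1.png")
W=W.reshape(-1,3);s=env.sense();p=s["eef_pos"];print(p,s["contact_force"],s["grip_width"])
A=W[(abs(W[:,0]-p[0])<.06)&(abs(W[:,1]-p[1])<.06)]
for z in np.arange(.015,.16,.015):
    q=A[(A[:,2]>z)&(A[:,2]<z+.015)]
    if len(q)>3: print(z.round(3),len(q),q.min(0).round(3),q.max(0).round(3))
E
```

```text
[ 0.3622422  -0.29869256  0.16679963] [-0.54869094  0.03453048 -2.18902849] 0.031107300620933483
0.015 32 [ 0.305 -0.355  0.015] [ 0.421 -0.248  0.017]
0.045 66 [ 0.339 -0.305  0.045] [ 0.394 -0.267  0.06 ]
0.06 75 [ 0.337 -0.303  0.06 ] [ 0.393 -0.268  0.075]
0.075 81 [ 0.337 -0.306  0.075] [ 0.394 -0.266  0.09 ]
0.09 79 [ 0.337 -0.306  0.09 ] [ 0.391 -0.266  0.105]
0.105 80 [ 0.336 -0.303  0.105] [ 0.391 -0.268  0.12 ]
0.12 94 [ 0.335 -0.307  0.12 ] [ 0.392 -0.266  0.135]
0.135 109 [ 0.339 -0.312  0.135] [ 0.392 -0.27   0.15 ]
0.15 67 [ 0.346 -0.307  0.15 ] [ 0.384 -0.277  0.165]
```

View pics/s1.png

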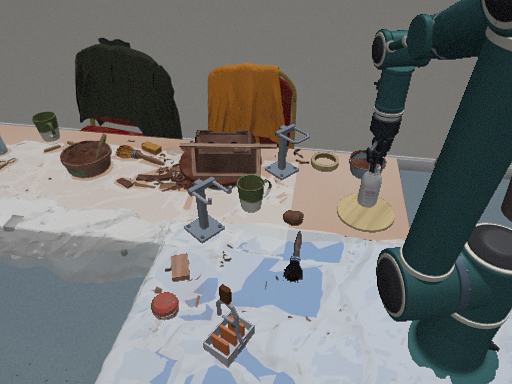

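The bottle hangs upright from the gripper at (370,190), over the bat at (366,212). Its underside is about 44 mm up and the bat's top is at 12 mm, so I lower it gently.

jog_arm([
  {"grip":1.0,"x":0.0,"y":0.3,"z":-1.5,"ax":0.0,"ay":0.0,"az":0.0},
  {"grip":1.0,"x":0.0,"y":0.2,"z":-1.0,"ax":0.0,"ay":0.0,"az":0.0},
  {"grip":1.0,"x":0.0,"y":0.0,"z":-0.5,"ax":0.0,"ay":0.0,"az":0.0},
  {"grip":1.0,"x":0.0,"y":0.0,"z":-0.2,"ax":0.0,"ay":0.0,"az":0.0},
  {"grip":1.0,"x":0.0,"y":0.0,"z":0.0,"ax":0.0,"ay":0.0,"az":0.0},
])

```text
clock: 4.03
eef_pos: [0.3624, -0.2931, 0.1356]
tool_rot: [1.0, -0.0, 0.001, -0.0]
contact_force: [-1.2, 3.6, 7.3]
grip_width: 0.031
finger_force: 40.8
```

jog_arm([
  {"grip":0.5,"x":0.0,"y":0.0,"z":0.0,"ax":0.0,"ay":0.0,"az":0.0},
  {"grip":0.3,"x":0.0,"y":0.0,"z":0.0,"ax":0.0,"ay":0.0,"az":0.0},
  {"grip":0.2,"x":0.0,"y":0.0,"z":0.0,"ax":0.0,"ay":0.0,"az":0.0},
  {"grip":0.2,"x":0.0,"y":0.0,"z":1.0,"ax":0.0,"ay":0.0,"az":0.0},
  {"grip":0.2,"x":0.0,"y":0.0,"z":4.0,"ax":0.0,"ay":0.0,"az":0.0},
  {"grip":0.2,"x":0.0,"y":0.0,"z":5.0,"ax":0.0,"ay":0.0,"az":0.0},
  {"grip":0.2,"x":0.0,"y":0.0,"z":5.0,"ax":0.0,"ay":0.0,"az":0.0},
])

```text
clock: 4.9
eef_pos: [0.3613, -0.2932, 0.2863]
tool_rot: [1.0, -0.0, 0.0, 0.0]
contact_force: [1.1, 0.2, -0.1]
grip_width: 0.0684
finger_force: 0.0
```

```bash
python3 - <<'E'
from h import *
c,W=cam("scene")
W=W.reshape(-1,3);s=env.sense();print(s["eef_pos"],s["contact_force"],s["joints"])
A=W[(abs(W[:,0]-.362)<.06)&(abs(W[:,1]+.293)<.06)]
for z in np.arange(.015,.16,.015):
    q=A[(A[:,2]>z)&(A[:,2]<z+.015)]
    if len(q)>3: print(z.round(3),len(q),q.min(0).round(3),q.max(0).round(3))
E
```

```text
[ 0.36404864 -0.29571448  0.2945768 ] [ 1.05516744 -2.56000162  4.69991794] [-7.35278316e-01 -1.78251820e-01  1.94829106e+00 -3.94412022e-05
  1.35884472e+00  8.35775569e-01]
0.015 90 [ 0.303 -0.347  0.015] [ 0.419 -0.235  0.03 ]
0.03 74 [ 0.336 -0.299  0.03 ] [ 0.392 -0.264  0.045]
0.045 67 [ 0.335 -0.295  0.045] [ 0.389 -0.263  0.06 ]
0.06 83 [ 0.335 -0.297  0.06 ] [ 0.391 -0.261  0.075]
0.075 78 [ 0.335 -0.298  0.075] [ 0.388 -0.261  0.09 ]
0.09 92 [ 0.335 -0.306  0.09 ] [ 0.392 -0.262  0.105]
0.105 115 [ 0.337 -0.31   0.105] [ 0.389 -0.263  0.12 ]
0.12 54 [ 0.346 -0.296  0.12 ] [ 0.381 -0.271  0.134]
0.135 79 [ 0.347 -0.31   0.135] [ 0.378 -0.273  0.15 ]
0.15 20 [ 0.352 -0.305  0.15 ] [ 0.376 -0.279  0.152]
```

jog_arm([
  {"grip":0.2,"x":2.5,"y":5.0,"z":0.0,"ax":0.0,"ay":0.0,"az":0.138},
  {"grip":0.2,"x":2.5,"y":5.0,"z":0.0,"ax":0.0,"ay":0.0,"az":0.138},
  {"grip":0.2,"x":2.5,"y":5.0,"z":0.0,"ax":0.0,"ay":0.0,"az":0.138},
  {"grip":0.2,"x":2.5,"y":5.0,"z":0.0,"ax":0.0,"ay":0.0,"az":0.138},
  {"grip":0.2,"x":0.0,"y":5.0,"z":0.0,"ax":0.0,"ay":0.0,"az":0.138},
  {"grip":0.2,"x":0.0,"y":5.0,"z":0.0,"ax":0.0,"ay":0.0,"az":0.138},
  {"grip":0.2,"x":0.0,"y":5.0,"z":0.0,"ax":0.0,"ay":0.0,"az":0.138},
  {"grip":0.2,"x":0.0,"y":5.0,"z":0.0,"ax":0.0,"ay":0.0,"az":0.138},
  {"grip":0.2,"x":-2.0,"y":5.0,"z":0.0,"ax":0.0,"ay":0.0,"az":0.138},
  {"grip":0.2,"x":-2.0,"y":5.0,"z":0.0,"ax":0.0,"ay":0.0,"az":0.138},
])

```text
clock: 6.2
eef_pos: [0.421, 0.2083, 0.2848]
tool_rot: [0.77, 0.638, 0.001, 0.0]
contact_force: [0.9, 0.8, -0.8]
grip_width: 0.068
finger_force: 0.0
```

jog_arm([
  {"grip":0.2,"x":-2.0,"y":5.0,"z":0.0,"ax":0.0,"ay":0.0,"az":0.138},
  {"grip":0.2,"x":-1.4,"y":5.0,"z":0.0,"ax":0.0,"ay":0.0,"az":0.138},
  {"grip":0.2,"x":0.0,"y":0.0,"z":0.0,"ax":0.0,"ay":0.0,"az":0.0},
  {"grip":0.2,"x":0.0,"y":0.0,"z":0.0,"ax":0.0,"ay":0.0,"az":0.0},
])

```text
clock: 6.7
eef_pos: [0.3874, 0.3064, 0.2844]
tool_rot: [0.676, 0.737, -0.0, 0.0]
contact_force: [-0.4, -0.1, -0.3]
grip_width: 0.0685
finger_force: 0.0
```

jog_arm([
  {"grip":0.2,"x":0.1,"y":0.1,"z":-4.0,"ax":0.0,"ay":0.0,"az":0.0},
  {"grip":0.2,"x":0.0,"y":0.0,"z":-4.0,"ax":0.0,"ay":0.0,"az":0.0},
  {"grip":0.2,"x":0.0,"y":0.0,"z":-3.0,"ax":0.0,"ay":0.0,"az":0.0},
  {"grip":0.4,"x":0.0,"y":0.0,"z":-1.3,"ax":0.0,"ay":0.0,"az":0.0},
  {"grip":0.6,"x":0.0,"y":0.0,"z":0.0,"ax":0.0,"ay":0.0,"az":0.0},
  {"grip":1.0,"x":0.0,"y":0.0,"z":0.0,"ax":0.0,"ay":0.0,"az":0.0},
  {"grip":1.0,"x":0.0,"y":0.0,"z":0.0,"ax":0.0,"ay":0.0,"az":0.0},
  {"grip":1.0,"x":0.0,"y":0.0,"z":0.0,"ax":0.0,"ay":0.0,"az":0.0},
  {"grip":1.0,"x":0.0,"y":0.0,"z":0.0,"ax":0.0,"ay":0.0,"az":0.0},
], grip_force=80)

```text
clock: 7.82
eef_pos: [0.3894, 0.3082, 0.1626]
tool_rot: [0.676, 0.737, 0.001, 0.0]
contact_force: [1.0, -1.4, 5.7]
grip_width: 0.0232
finger_force: 79.4
```

jog_arm([
  {"grip":1.0,"x":0.0,"y":0.0,"z":2.0,"ax":0.0,"ay":0.0,"az":0.0},
  {"grip":1.0,"x":0.0,"y":0.0,"z":4.0,"ax":0.0,"ay":0.0,"az":0.0},
  {"grip":1.0,"x":0.5,"y":-1.0,"z":4.0,"ax":0.0,"ay":0.0,"az":-0.01},
  {"grip":1.0,"x":1.0,"y":-3.0,"z":2.0,"ax":0.0,"ay":0.0,"az":-0.014},
  {"grip":1.0,"x":1.0,"y":-4.0,"z":0.0,"ax":0.0,"ay":0.0,"az":-0.014},
  {"grip":1.0,"x":1.0,"y":-4.0,"z":0.0,"ax":0.0,"ay":0.0,"az":-0.014},
  {"grip":1.0,"x":1.0,"y":-4.0,"z":0.0,"ax":0.0,"ay":0.0,"az":-0.014},
  {"grip":1.0,"x":1.0,"y":-4.0,"z":0.0,"ax":0.0,"ay":0.0,"az":-0.014},
  {"grip":1.0,"x":1.0,"y":-4.0,"z":0.0,"ax":0.0,"ay":0.0,"az":-0.014},
  {"grip":1.0,"x":1.0,"y":-4.0,"z":0.0,"ax":0.0,"ay":0.0,"az":-0.014},
])

```text
clock: 9.07
eef_pos: [0.4627, 0.0267, 0.2801]
tool_rot: [0.715, 0.699, -0.001, -0.001]
contact_force: [-0.6, 0.4, -3.1]
grip_width: 0.0231
finger_force: 79.1
```

jog_arm([
  {"grip":1.0,"x":1.0,"y":-4.0,"z":0.0,"ax":0.0,"ay":0.0,"az":-0.014},
  {"grip":1.0,"x":1.0,"y":-4.0,"z":0.0,"ax":0.0,"ay":0.0,"az":-0.014},
  {"grip":1.0,"x":0.5,"y":-4.0,"z":0.0,"ax":0.0,"ay":0.0,"az":-0.014},
  {"grip":1.0,"x":0.5,"y":-4.0,"z":0.0,"ax":0.0,"ay":0.0,"az":-0.015},
  {"grip":1.0,"x":0.5,"y":-4.0,"z":0.0,"ax":0.0,"ay":0.0,"az":-0.015},
  {"grip":1.0,"x":0.5,"y":-4.0,"z":0.0,"ax":0.0,"ay":0.0,"az":-0.015},
  {"grip":1.0,"x":0.0,"y":-4.0,"z":0.0,"ax":0.0,"ay":0.0,"az":-0.015},
  {"grip":1.0,"x":0.0,"y":-2.0,"z":-1.0,"ax":0.0,"ay":0.0,"az":-0.015},
  {"grip":1.0,"x":0.0,"y":-1.2,"z":-0.9,"ax":0.0,"ay":0.0,"az":0.0},
  {"grip":1.0,"x":0.0,"y":0.0,"z":0.0,"ax":0.0,"ay":0.0,"az":0.0},
])

```text
clock: 10.32
eef_pos: [0.5024, -0.2834, 0.26]
tool_rot: [0.755, 0.656, -0.0, -0.002]
contact_force: [0.8, -0.1, -3.5]
grip_width: 0.0227
finger_force: 79.1
```

```bash
cat > m.py <<'E'
from h import *
import sys
c,W=cam("scene"); d,X=cam("top"); cv2.imwrite(f"pics/{sys.argv[1]}.png",cv2.resize(np.hstack([c["frame"][60:260,180:430],d["frame"][90:290,240:490]]),(800,320))[:,:,::-1])
s=env.sense();p=s["eef_pos"];q=s["tool_rot"];yaw=2*np.arctan2(q[1],q[0])-np.pi/2;print(p,q.round(4),"yaw",yaw,s["contact_force"],s["grip_width"])
u=np.array([np.cos(yaw),np.sin(yaw)]);v=np.array([-u[1],u[0]])
for W in(W.reshape(-1,3),X.reshape(-1,3)):
    A=W-p; L=np.c_[A[:,:2]@u,A[:,:2]@v,A[:,2]]*1000
    L=L[(abs(L[:,0])<55)&(abs(L[:,1])<60)&(L[:,2]<-10)&(L[:,2]>-185)]
    for z in range(-175,0,15):
        k=L[abs(L[:,2]-z)<7.5]
        if len(k)>2: print(z,len(k),np.percentile(k,[3,50,97],axis=0).round(0)[:,:2].T.tolist())
    t=L[(L[:,2]<-110)]
    if len(t)>20: r=cv2.minAreaRect(t[:,:2].astype(np.float32)); print("tray",np.round(r[0],1),np.round(r[1],1),r[2], t[:,2].min())
E
python3 m.py pre
```

```text
[ 0.50325233 -0.28304972  0.26166374] [ 7.546e-01  6.562e-01  2.000e-04 -9.000e-04] yaw -0.13932106874765005 [ 0.39768328  0.29669295 -2.55990617] 0.023022451289822995
-160 106 [[-38.0, -35.0, 28.0], [-46.0, 46.0, 51.0]]
-145 164 [[-40.0, -28.0, 27.0], [-44.0, 42.0, 51.0]]
-130 339 [[-39.0, -13.0, 31.0], [-50.0, 21.0, 50.0]]
-115 160 [[-37.0, -4.0, 21.0], [-30.0, 2.0, 33.0]]
-100 16 [[-35.0, -31.0, -25.0], [-1.0, 3.0, 5.0]]
-85 15 [[-33.0, -30.0, -24.0], [-1.0, 2.0, 5.0]]
-70 53 [[-32.0, -13.0, 22.0], [-4.0, 2.0, 8.0]]
-55 29 [[-31.0, 15.0, 23.0], [-4.0, 3.0, 4.0]]
-40 33 [[-32.0, -26.0, 21.0], [-2.0, 2.0, 5.0]]
-25 29 [[-27.0, -19.0, 22.0], [-2.0, 2.0, 6.0]]
-10 31 [[-22.0, -8.0, 16.0], [-3.0, 2.0, 6.0]]
tray [-4.8 -0. ] [106.1  76.8] 88.5492172241211 -165.61423528046572
-160 231 [[-32.0, -3.0, 27.0], [-22.0, 16.0, 52.0]]
-145 63 [[-40.0, -3.0, 28.0], [-6.0, 33.0, 52.0]]
-130 128 [[-40.0, -3.0, 31.0], [-12.0, 32.0, 52.0]]
-115 134 [[-38.0, -3.0, 30.0], [-2.0, 26.0, 51.0]]
-100 9 [[-36.0, -31.0, -4.0], [2.0, 5.0, 32.0]]
-85 5 [[-33.0, -31.0, -28.0], [3.0, 6.0, 7.0]]
-70 40 [[-30.0, -8.0, 16.0], [-1.0, 4.0, 9.0]]
-55 14 [[-30.0, -16.0, 20.0], [0.0, 5.0, 7.0]]
-40 8 [[-31.0, -5.0, 22.0], [4.0, 5.0, 6.0]]
-25 11 [[-31.0, -26.0, 7.0], [-0.0, 5.0, 7.0]]
tray [-5.  13.4] [73.2 78.4] 0.8017949461936951 -165.63438228237808
```

View pics/pre.png

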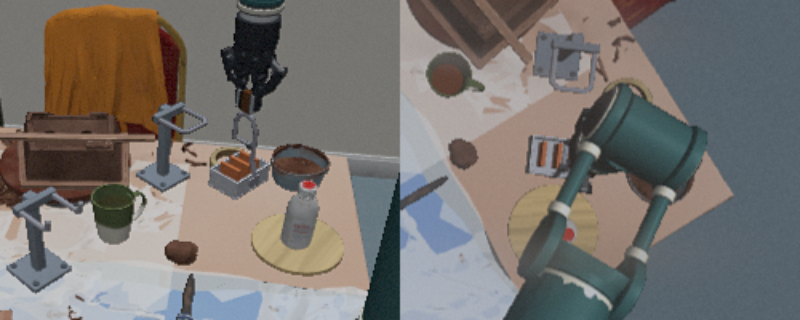

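The caddy hangs upright in the gripper at (240,170) in the left half, lined up with the eye at (185,120). The bottle stands upright on the bat at (300,215). The bar is level with caddy z ≈ 72 mm, so I move in under the nose.

jog_arm([
  {"grip":1.0,"x":1.5,"y":-0.3,"z":0.2,"ax":0.0,"ay":0.0,"az":0.0},
  {"grip":1.0,"x":2.0,"y":-0.4,"z":0.0,"ax":0.0,"ay":0.0,"az":0.0},
  {"grip":1.0,"x":2.0,"y":-0.3,"z":0.0,"ax":0.0,"ay":0.0,"az":0.0},
  {"grip":1.0,"x":2.0,"y":-0.3,"z":0.0,"ax":0.0,"ay":0.0,"az":0.0},
  {"grip":1.0,"x":1.5,"y":-0.2,"z":0.0,"ax":0.0,"ay":0.0,"az":0.0},
  {"grip":1.0,"x":1.4,"y":-0.2,"z":0.0,"ax":0.0,"ay":0.0,"az":0.0},
  {"grip":1.0,"x":1.0,"y":-0.2,"z":0.0,"ax":0.0,"ay":0.0,"az":0.0},
  {"grip":1.0,"x":0.0,"y":0.0,"z":0.0,"ax":0.0,"ay":0.0,"az":0.0},
  {"grip":1.0,"x":0.0,"y":0.0,"z":0.0,"ax":0.0,"ay":0.0,"az":0.0},
])

```text
clock: 11.55
eef_pos: [0.617, -0.3033, 0.2642]
tool_rot: [0.755, 0.656, -0.0, -0.0]
contact_force: [-0.6, -0.5, -3.4]
grip_width: 0.0228
finger_force: 79.3
```

```bash
python3 - <<'E'
from h import *
c,W=cam("scene"); f=c["frame"][105:205,250:383]; cv2.imwrite("pics/in.png",cv2.resize(f,(798,600),interpolation=cv2.INTER_CUBIC)[:,:,::-1])
s=env.sense();p=s["eef_pos"];q=s["tool_rot"];print(p,2*np.arctan2(q[1],q[0])-np.pi/2,s["contact_force"],s["grip_width"])
b=np.array([.617,-.300,.170]);pc=c["R"]@b+c["t"];print("bar px in crop",((c["fx"]*pc[0]/pc[2]+c["cx"]-250)*6,(c["fy"]*pc[1]/pc[2]+c["cy"]-105)*6))
E
```

```text
[ 0.61688682 -0.30327777  0.2642574 ] -0.14025008546760276 [-0.12609971 -0.07131281 -3.43152968] 0.023129276488619118
bar px in crop (np.float64(315.96104269697514), np.float64(209.38736229006537))
```

View pics/in.png

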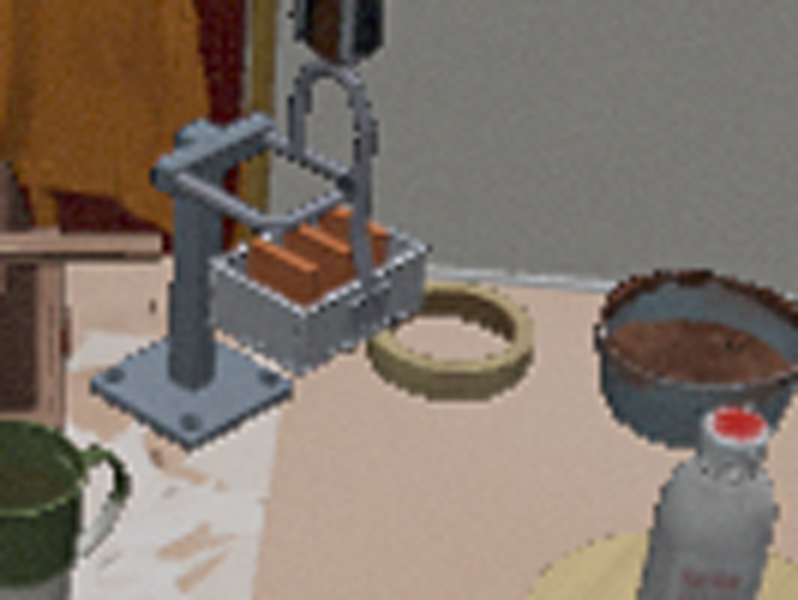

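The front bar, (270,220) to (350,185), passes between the nose at (295,140) and the spine at (365,200), below the gate. There is no contact, so I press down.

jog_arm([
  {"grip":1.0,"x":0.0,"y":0.0,"z":-1.0,"ax":0.0,"ay":0.0,"az":0.0},
  {"grip":1.0,"x":0.0,"y":0.0,"z":-1.0,"ax":0.0,"ay":0.0,"az":0.0},
  {"grip":1.0,"x":0.0,"y":0.0,"z":-0.8,"ax":0.0,"ay":0.0,"az":0.0},
  {"grip":1.0,"x":0.0,"y":0.0,"z":-0.8,"ax":0.0,"ay":0.0,"az":0.0},
  {"grip":1.0,"x":0.0,"y":0.0,"z":-0.8,"ax":0.0,"ay":0.0,"az":0.0},
  {"grip":1.0,"x":0.0,"y":0.0,"z":0.0,"ax":0.0,"ay":0.0,"az":0.0},
])

```text
clock: 12.35
eef_pos: [0.6155, -0.3028, 0.2182]
tool_rot: [0.755, 0.656, -0.001, -0.002]
contact_force: [-5.1, -0.8, -3.4]
grip_width: 0.0231
finger_force: 79.4
```

jog_arm([
  {"grip":1.0,"x":0.0,"y":0.0,"z":-0.8,"ax":0.0,"ay":0.0,"az":0.0},
  {"grip":1.0,"x":0.0,"y":0.0,"z":-0.7,"ax":0.0,"ay":0.0,"az":0.0},
  {"grip":1.0,"x":0.0,"y":0.0,"z":-0.7,"ax":0.0,"ay":0.0,"az":0.0},
  {"grip":1.0,"x":0.0,"y":0.0,"z":-0.4,"ax":0.0,"ay":0.0,"az":0.0},
  {"grip":1.0,"x":0.0,"y":0.0,"z":0.0,"ax":0.0,"ay":0.0,"az":0.0},
])

```text
clock: 12.98
eef_pos: [0.6174, -0.3031, 0.1936]
tool_rot: [0.755, 0.656, -0.0, -0.0]
contact_force: [0.1, 0.9, -3.4]
grip_width: 0.0232
finger_force: 79.4
```

```bash
python3 - <<'E'
from h import *
c,W=cam("scene"); f=c["frame"][105:205,250:383]; cv2.imwrite("pics/in2.png",cv2.resize(f,(798,600),interpolation=cv2.INTER_CUBIC)[:,:,::-1])
s=env.sense();p=s["eef_pos"];q=s["tool_rot"];print(p,2*np.arctan2(q[1],q[0])-np.pi/2,s["contact_force"],s["wrist_torque"],s["grip_width"])
E
```

```text
[ 0.61761448 -0.30326998  0.19407179] -0.1399375763925237 [-0.42442622  0.07998764 -2.9757373 ] [-0.04048616  0.04578652 -0.00708858] 0.02297797377698182
```

View pics/in2.png

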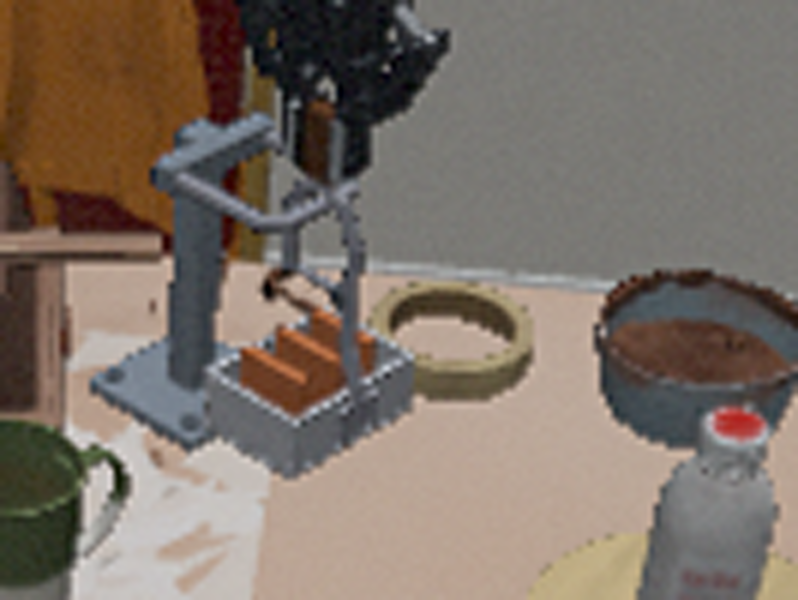

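The gate is shut at (320,280) below the bar, the bar is inside the hook just under the arch, and the wrist carries only the caddy's weight. Next I centre the hook and seat it on the bar.

jog_arm([
  {"grip":1.0,"x":0.3,"y":0.0,"z":0.0,"ax":0.0,"ay":0.0,"az":0.0},
  {"grip":1.0,"x":0.0,"y":0.0,"z":-0.2,"ax":0.0,"ay":0.0,"az":0.0},
  {"grip":1.0,"x":0.0,"y":0.0,"z":-0.1,"ax":0.0,"ay":0.0,"az":0.0},
  {"grip":1.0,"x":0.0,"y":0.0,"z":0.0,"ax":0.0,"ay":0.0,"az":0.0},
])

```text
clock: 13.52
eef_pos: [0.6203, -0.3032, 0.1911]
tool_rot: [0.755, 0.656, -0.0, -0.0]
contact_force: [0.1, 0.3, -3.9]
grip_width: 0.0228
finger_force: 79.5
```

jog_arm([
  {"grip":1.0,"x":0.0,"y":0.0,"z":-0.1,"ax":0.0,"ay":0.0,"az":0.0},
  {"grip":1.0,"x":0.0,"y":0.0,"z":-0.1,"ax":0.0,"ay":0.0,"az":0.0},
  {"grip":1.0,"x":0.0,"y":0.0,"z":0.0,"ax":0.0,"ay":0.0,"az":0.0},
])

```text
clock: 13.9
eef_pos: [0.6205, -0.3034, 0.1898]
tool_rot: [0.755, 0.656, 0.0, 0.0]
contact_force: [-0.7, 0.6, -1.5]
grip_width: 0.023
finger_force: 79.9
```

jog_arm([
  {"grip":1.0,"x":0.0,"y":0.0,"z":-0.1,"ax":0.0,"ay":0.0,"az":0.0},
  {"grip":1.0,"x":0.0,"y":0.0,"z":0.0,"ax":0.0,"ay":0.0,"az":0.0},
  {"grip":1.0,"x":0.0,"y":0.0,"z":0.0,"ax":0.0,"ay":0.0,"az":0.0},
  {"grip":0.65,"x":0.0,"y":0.0,"z":0.0,"ax":0.0,"ay":0.0,"az":0.0},
  {"grip":0.5,"x":0.0,"y":0.0,"z":0.0,"ax":0.0,"ay":0.0,"az":0.0},
  {"grip":0.4,"x":0.0,"y":0.0,"z":0.0,"ax":0.0,"ay":0.0,"az":0.0},
  {"grip":0.3,"x":0.0,"y":0.0,"z":0.0,"ax":0.0,"ay":0.0,"az":0.0},
  {"grip":0.3,"x":0.0,"y":0.0,"z":0.0,"ax":0.0,"ay":0.0,"az":0.0},
], grip_force=20)

```text
clock: 14.9
eef_pos: [0.6204, -0.3033, 0.1881]
tool_rot: [0.755, 0.656, -0.0, -0.0]
contact_force: [-0.7, -0.2, -0.1]
grip_width: 0.0599
finger_force: 0.0
```

jog_arm([
  {"grip":0.3,"x":0.0,"y":0.0,"z":1.0,"ax":0.0,"ay":0.0,"az":0.0},
  {"grip":0.3,"x":0.0,"y":0.0,"z":2.0,"ax":0.0,"ay":0.0,"az":0.0},
  {"grip":0.3,"x":0.0,"y":0.0,"z":3.0,"ax":0.0,"ay":0.0,"az":0.0},
  {"grip":0.3,"x":0.0,"y":0.0,"z":4.0,"ax":0.0,"ay":0.0,"az":0.0},
  {"grip":0.3,"x":-2.0,"y":0.0,"z":3.0,"ax":0.0,"ay":0.0,"az":0.0},
  {"grip":0.3,"x":-5.0,"y":0.0,"z":0.0,"ax":0.0,"ay":0.0,"az":0.0},
  {"grip":0.3,"x":-5.0,"y":0.0,"z":0.0,"ax":0.0,"ay":0.0,"az":0.0},
  {"grip":0.3,"x":0.0,"y":0.0,"z":0.0,"ax":0.0,"ay":0.0,"az":0.0},
  {"grip":0.3,"x":0.0,"y":0.0,"z":0.0,"ax":0.0,"ay":0.0,"az":0.0},
])

```text
clock: 16.02
eef_pos: [0.5012, -0.3037, 0.3202]
tool_rot: [0.755, 0.656, 0.001, 0.002]
contact_force: [-0.6, 0.6, 0.6]
grip_width: 0.0597
finger_force: 0.0
```

```bash
python3 - <<'E'
from h import *
P=[]
for i in range(12):
    c,W=cam("scene"); A=W.reshape(-1,3); g=A[(abs(A[:,0]-.617)<.04)&(abs(A[:,1]+.302)<.03)&(A[:,2]>.19)&(A[:,2]<.24)]
    t=A[(abs(A[:,0]-.612)<.06)&(abs(A[:,1]+.302)<.07)&(A[:,2]>.03)&(A[:,2]<.07)]
    if i%3==0: print(g.mean(0).round(4),t.mean(0).round(4),t[:,2].min())
cv2.imwrite("pics/f.png",cv2.resize(c["frame"][90:240,230:430],(800,600),interpolation=cv2.INTER_CUBIC)[:,:,::-1])
s=env.sense();print(s["eef_pos"],s["clock"],s["contact_force"])
E
```

```text
[ 0.6179 -0.2995  0.2115] [ 0.6071 -0.2868  0.0545] 0.030011702455266825
[ 0.618  -0.2998  0.2109] [ 0.6071 -0.2867  0.055 ] 0.03005513791692696
[ 0.6181 -0.3     0.2116] [ 0.6075 -0.2857  0.0544] 0.030084203616071448
[ 0.6176 -0.2995  0.2115] [ 0.6072 -0.2865  0.0544] 0.03020145008911499
[ 0.50052264 -0.30326108  0.31807073] 16.625 [-0.68036171  0.05629147 -0.01321178]
```

View pics/f.png

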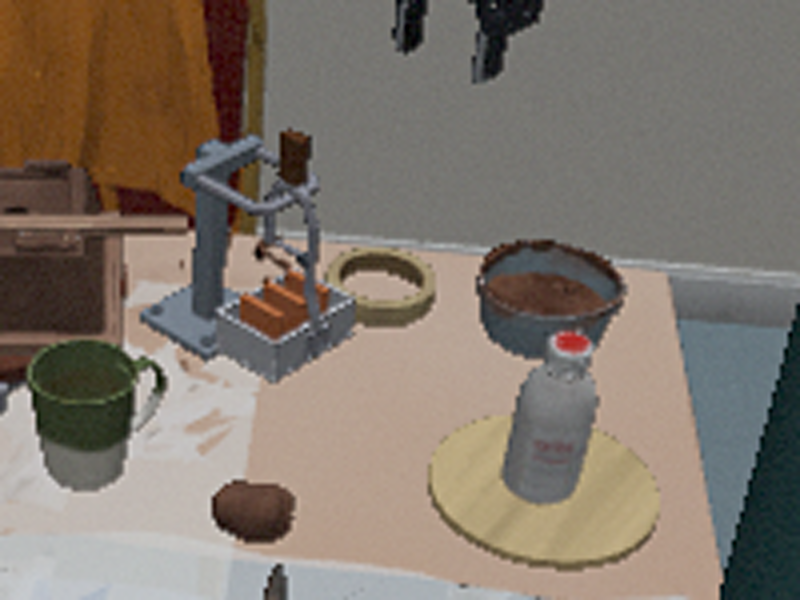

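The caddy hangs upright and still on the eye's front bar at (300,190), with the gate shut at (285,250). The bottle stands on the bat at (550,430), the mug at (85,415) and clay at (255,510) are undisturbed, and the gripper is clear of everything.

```bash
python3 -c "
from bench import env
print(env.hand_in())"
```

```text
the job is handed in; nothing more can be done
None
```

The bottle stands upright on the plywood bat, and the tile caddy hangs upright and still on the closed eye with its gate snapped shut under the front bar; I handed the job in at about 16.6 s on the robot's clock.

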